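Fill the rivet jar and hold it up

TASK

Tip the six brass slugs from the scoop through the orange funnel into the jar standing in its wooden stand, and lay the empty scoop back down flat on the bench and let go of it. Then lift the jar out of the stand and finish while holding it still, upright and level, with its foot at least 10 cm above the bench and all six slugs down in its clear tube. Leave everything else on the bench where it is, and never tip the jar.

Things in the scene. Friction and masses are not known exactly. Their poses are not given: they have to be found in the camera images.
- stand: the dark wooden stand fixed to the bench, a shallow tray 108 x 98 mm with a floor 6 mm thick and a raised edge 14 mm high; the jar's foot sits in it with 3 mm of play all round. Origin: centre of its underside, on the bench; x is its long side
- jar: the funnel jar (loose, about 0.25 kg): an orange foot 90 x 80 x 8 mm; a clear square tube, 50 mm outside, 42 mm inside, 8 to 78 mm up, closed below by the foot; an orange oblong funnel widening from 78 to 123 mm up, then an upright band to 153 mm (see jar_rim). Origin: centre of the foot's underside; x along the funnel's long side, z up through the mouth
- jar_rim (a point): centre of the funnel's mouth, at the top of its band, 153 mm above the jar's origin. The band, 30 mm high, is flat-sided, 112 mm along the jar's x and 66 mm along its y outside, walls 4 mm (104 x 58 mm inside); it can be gripped across y from above, at mid-height
- scoop: the aluminium scoop (loose, about 90 g) flat on the bench, the six slugs standing in its pan. Pan 90 mm long (x -45 to +45), 50 mm wide outside, 42 inside, floor 3 mm, back wall 45 mm high, sides sloping to 26 mm at the front; the front end (+x) is open, without a lip: the slugs slide out when it is tipped beyond about 0.7 rad. Origin: centre of the pan's underside; x towards the open end, z up
- scoop_grip (a point): a point in the blue handle, at x = -85 mm, z = 34 mm of the scoop. The handle is flat-sided, 16 mm wide (y) and 22 mm high (z 23 to 45 mm), and runs level from the back wall to x = -130 mm
- scoop_lip (a point): middle of the floor's front edge at the scoop's open end, at x = +45 mm, z = 3 mm of the scoop
- slug0_center (a point): centre of one of the six brass slugs: plain cylinders 16 mm across, 15 mm long, 22 g
- slug1_center (a point): centre of one of the six brass slugs: plain cylinders 16 mm across, 15 mm long, 22 g
- slug2_center (a point): centre of one of the six brass slugs: plain cylinders 16 mm across, 15 mm long, 22 g
- slug3_center (a point): centre of one of the six brass slugs: plain cylinders 16 mm across, 15 mm long, 22 g
- slug4_center (a point): centre of one of the six brass slugs: plain cylinders 16 mm across, 15 mm long, 22 g
- slug5_center (a point): centre of one of the six brass slugs: plain cylinders 16 mm across, 15 mm long, 22 g
- shoe: the brown leather shoe, 270 mm long, 92 mm wide, 100 mm high; origin under its middle, toe along its +x; a bystander, not to be disturbed
- glue: the white glue bottle with a blue cone spout, 72 mm across, 165 mm tall; origin at the centre of its underside; a bystander, not to be disturbed
- spray: the white spray bottle with a black trigger head, 88 mm across, 210 mm tall, head reaching 60 mm to its -x; origin at the centre of its underside; a bystander, not to be disturbed
- hammer: the hammer lying on the bench, about 0.3 m long; handle to its -x; a bystander, not to be disturbed
- tin: the amber jar with a yellow cap, 64 mm across, 75 mm tall; origin at the centre of its underside; a bystander, not to be disturbed
Things that resemble listed ones, but are neither listed nor needed, are in the scene too. There is more than one size of the scoop; the one meant has the size given above.

How it is judged:
By the outcome, as a careful person would: the job done as asked, in the order asked, and still so for the second after the job is handed in, while the arm keeps its last pose, push and grip.
It also fails if it takes over 72 s, if anything falls off the work surface, if the arm or the gripper's body presses on something with over 40 N, if the wrist force passes 120 N, or if a joint passes its speed limit or range.

ROBOT

A 6-joint arm with a two-finger parallel gripper is mounted at the origin on the work surface. World frame = base frame: x ahead of the robot, y to its left, z up, the work surface at z = 0. Lengths are in mm, angles in rad, forces in N, time in s.
With the tool pointing down it reaches from about 350 to 975 mm from the base axis. Payload 17.4 kg.
Tool frame: the origin (TCP) lies at the very end of the fingers, on their centre line; the grasp point (between the pads) lies 19 mm behind it; x points along the fingers, z is the direction in which the jaws open and shut, and the axes are right-handed (so a half turn about x gives the same grasp; the last joint's range is limited). The gripper opens to 85 mm and grips with 20 to 120 N. Pads are 22 mm wide; open, the fingers measure 114 mm over their backs; the gripper's body (76 mm by 85 mm) begins 54 mm behind the grasp point. The pads swing forward as they close: fully open they stand 13 mm farther back than shut.
Start: joints at [1.094, 0.116, 1.442, -0, 1.584, -0.038], TCP at [286.784, 611.054, 231.303] pointing down, gripper open.
Joint ranges: [-2.83, 2.83], [-0.83, 2.19], [0.07, 2.5], [-1.14, 4.28], [0.01, 3], [-2.97, 2.97]. Speed limits (rad/s): [1.89, 1.89, 2.22, 3.14, 3.14, 3.14].

INTERFACE

Orientations are given as a unit quaternion [w, x, y, z].
In Python, from cell import bot gives the robot as it stands.
- The arm moves only by the tool servo_tool, never from a script. Its argument "targets" is a list of rows, each an object of numbers: "tx", "ty", "tz": the shift along the world's x, y, z in m; "spin": the turn about the world's z in degrees. In form: [{"tx": .., "ty": .., "tz": .., "spin": ..}, ...]. A call has 1 to 10 rows; each row shifts and turns the commanded pose from where the row before left it; what a row does not reach is not made up. A row lasts 1/10 s, in which the tool goes at most 50 mm and 8.59 degrees, less where a joint would pass 70% of its speed; a pose out of reach is approached as far as the arm can. A call with a gripper value outside its range is refused whole. "fingers" is the closure, from 0 (fully open) to 1 (shut), set as the call begins (left out, the last holds). The fingers move at their own pace and stop on an object; the grip force is fixed at half the most. Time passes only in rows, so rows that do not move let the fingers close. It gives the time, the measured TCP pose, the force and the opening at its end, in the units of the state.
- bot.read_state(): the state, without advancing time (a new reading comes with each control period).
- bot.read_camera(name): name is "scene" or "side" or "wrist"; returns a dict with "color" (400x640x3 uint8, red, green, blue), "fov_y" (degrees; the focal length in pixels is half the picture's height over the tangent of half this angle, whatever the lens; pixels are square), "cx", "cy" (the principal point, pixels), "world_to_cam" (4x4, takes a point from world to camera coordinates); the wrist camera has in their place "hand_eye" (4x4, takes a point from camera to tool coordinates, whose origin is the TCP and whose axes are the tool frame's). Camera axes: x right, y up, looking along -z (the intrinsics and any distortion apply to the point x, -y, -z); pixel columns grow to the right and rows downward; lengths in mm; the calibration is good to about 2 mm. A picture is of the moment at which its call begins: read the wrist's pose just before it. There is no depth.
- bot.finish_job(): hands the job in, once; it reports no verdict.
Trained networks look in a picture, given as the dict that the camera call returned (one of the last four; its "shot" number tells which), for a name from the list of things; names that differ only in an ending like _2 or _b are one class to them, and where a whole thing is asked for, a point or a joint stands for the part that bears it (a point fixed in the world has none). Each returns a list of dicts, best first, with "conf" (0 to 1); they miss things now and then, are a little off and sometimes report something else, mostly with a low value. They report only what shows in the picture. A call takes as long as a camera call. They do not tell look-alikes from the thing itself.
- bot.silhouettes(thing, picture): "pixels" (400x640 bool, what is visible of it) and "rect" ([left, top, width, height] in pixels, round what is visible of it).
The state is a dict: "clock": time; "joint_pos": joint angles; "qd": joint speeds; "tau": joint torques, N m; "eef_pos": TCP position; "eef_rot": TCP orientation; "ft_force": force on the tool from outside, world axes, zero at the start; "moment": the same for the moment, N m; "finger_gap": finger opening in mm.
Only numpy, scipy, OpenCV 4.12 (cv2) and the standard library are available. Lean on these libraries where they do the work, as an engineer would, in place of code of your own. Each camera call takes 0.05 s, during which the arm holds its last target. There are 200 camera calls.

## Working session

There is one attempt and no reset: what is moved stays moved. The work goes in short steps, Python scripts to look and compute and a tool call to move; the robot and the scene stay as the last step left them, time stands still between calls to the robot, and variables do not carry over. Pictures are saved under pics/ and viewed, about 8 in all and at most 12, crops included, and the job is handed in when it is done.

Besides the shell and the picture viewer there is one more tool, called after "Call:" as a command line: name --argument value ..., lists and objects as JSON in quotes. servo_tool: Moves the arm, as the interface text tells. Its arguments: {"type":"object","properties":{"targets":{"type":"array","items":{"type":"object","properties":{"tx":{"type":"number"},"ty":{"type":"number"},"tz":{"type":"number"},"spin":{"type":"number"}}}},"fingers":{"type":"number"}},"required":["targets"]}

```bash
mkdir -p pics; ls
cat > h.py <<'E'
import numpy as np, cv2
from scipy.spatial.transform import Rotation as R
from cell import bot
def Rt(q): return R.from_quat([q[1],q[2],q[3],q[0]]).as_matrix()
def cam(name):
    s=bot.read_state(); p=bot.read_camera(name)
    if 'world_to_cam' in p: W=np.array(p['world_to_cam'])
    else:
        T=np.eye(4);T[:3,:3]=Rt(s['eef_rot']);T[:3,3]=s['eef_pos']
        W=np.linalg.inv(T@np.array(p['hand_eye']))
    p['W']=W; p['f']=200/np.tan(np.radians(p['fov_y'])/2)
    return p
def proj(p,X):
    X=np.atleast_2d(X); c=X@p['W'][:3,:3].T+p['W'][:3,3]; d=-c[:,2]
    return np.c_[p['cx']+p['f']*c[:,0]/d, p['cy']-p['f']*c[:,1]/d]
def unproj(p,u,v,z):
    d=np.array([(u-p['cx'])/p['f'],-(v-p['cy'])/p['f'],-1.])
    Rm=p['W'][:3,:3]; o=-Rm.T@p['W'][:3,3]; d=Rm.T@d
    return o+d*(z-o[2])/d[2]
def save(p,n): cv2.imwrite('pics/'+n,p['color'][:,:,::-1])
E
python3 - <<'E'
from h import *
for n in ('scene','side','wrist'):
    p=cam(n); print(n,{k:v for k,v in p.items() if k not in('color','W','world_to_cam','hand_eye')}, (-p['W'][:3,:3].T@p['W'][:3,3]).round(), (-p['W'][2,:3]).round(2))
    save(p,n+'0.png')
    for t in ('stand','jar','scoop','slug0_center','shoe','glue','spray','hammer','tin'):
        print(t,[(round(d['conf'],2),d['rect']) for d in bot.silhouettes(t,p)])
s=bot.read_state(); print(s['eef_rot'],s['finger_gap'],s['clock'])
E
```

```text
pics
scene {'fov_y': 49.57203293735666, 'cx': 320.46035897638455, 'cy': 192.07013463348565, 'shot': 1, 'f': np.float64(433.1172380191842)} [1253.  438. 1161.] [-0.49 -0.34 -0.8 ]
stand [(0.76, [312.8, 228.4, 46.8, 35.5])]
jar [(0.66, [279.2, 142.0, 21.8, 50.0]), (0.64, [323.7, 198.8, 34.6, 56.6])]
scoop [(0.83, [347.2, 144.2, 25.8, 58.7]), (0.64, [282.6, 145.0, 17.2, 48.8]), (0.36, [311.2, 230.9, 51.0, 30.9])]
slug0_center []
shoe [(0.86, [199.3, 108.1, 44.3, 69.3])]
glue [(0.76, [270.3, 221.0, 23.5, 39.1])]
spray [(0.8, [406.2, 233.1, 42.3, 61.9])]
hammer [(0.73, [443.7, 201.6, 28.7, 75.0])]
tin [(0.75, [224.4, 199.7, 24.6, 31.2])]
side {'fov_y': 54.82503993331042, 'cx': 320.694189341477, 'cy': 201.31322681994232, 'shot': 2, 'f': np.float64(385.63284423282374)} [ 456. -783.  962.] [ 0.14  0.67 -0.73]
stand [(0.52, [309.7, 191.5, 42.1, 22.6])]
jar [(0.9, [313.8, 156.5, 38.3, 58.0]), (0.58, [298.8, 328.5, 105.8, 70.3])]
scoop [(0.87, [230.7, 205.3, 57.2, 47.0]), (0.72, [277.1, 253.3, 58.6, 37.2]), (0.2, [298.1, 327.0, 104.6, 73.0])]
slug0_center [(0.48, [224.2, 132.5, 63.3, 36.4])]
shoe [(0.6, [297.8, 325.0, 105.3, 74.9])]
glue [(0.67, [364.0, 185.8, 25.3, 40.4])]
spray [(0.75, [290.7, 103.5, 29.6, 57.0])]
hammer [(0.89, [224.1, 133.8, 65.8, 35.3]), (0.6, [381.4, 240.1, 22.4, 30.3])]
tin [(0.93, [380.4, 240.5, 21.8, 30.6])]
wrist {'fov_y': 63.49827064999011, 'cx': 322.9050759068369, 'cy': 199.93545799045734, 'shot': 3, 'f': np.float64(323.20729905935735)} [221. 641. 373.] [ 0.25 -0.12 -0.96]
stand []
jar []
scoop []
slug0_center []
shoe []
glue []
spray []
hammer [(0.68, [128.0, 282.6, 134.9, 86.3])]
tin []
[ 0.59682674 -0.37918938  0.5968498   0.37918804] 85.00927681930946 1.5
```

Run:
```python
import cv2,numpy as np
a=cv2.imread('pics/scene0.png')[90:300,180:480]; b=cv2.imread('pics/side0.png')[90:300,180:480]
cv2.imwrite('pics/a.png',cv2.resize(np.r_[a,b],(600,840))[:, :]); 
cv2.imwrite('pics/ab.png',np.c_[cv2.resize(a,(400,280),interpolation=cv2.INTER_CUBIC),cv2.resize(b,(400,280),interpolation=cv2.INTER_CUBIC)])
```

```text
Traceback (most recent call last):
cv2.error: OpenCV(4.12.0) /io/opencv/modules/imgcodecs/src/loadsave.cpp:1058: error: (-215:Assertion failed) image.channels() == 1 || image.channels() == 3 || image.channels() == 4 in function 'imwrite_'
```

Run:
```python
import cv2,numpy as np
a=cv2.imread('pics/scene0.png')[95:295,190:480]; b=cv2.imread('pics/side0.png')[95:295,190:480]
cv2.imwrite('pics/ab.png',np.vstack([cv2.resize(i,(435,300),interpolation=cv2.INTER_CUBIC) for i in (a,b)]))
```

```text
(no output)
```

View pics/ab.png

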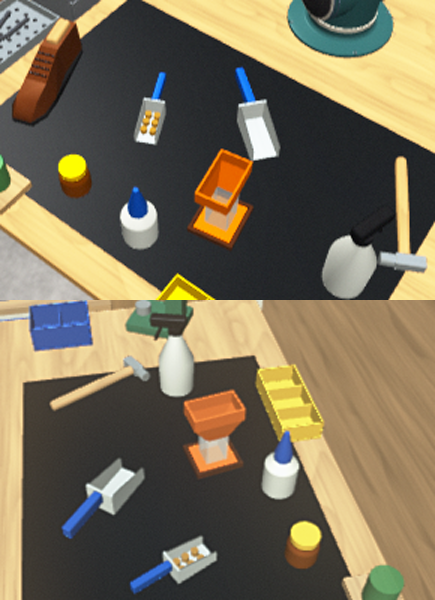

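Run:
```python
from h import *
ps,pd=cam('scene'),cam('side')
def blob(p,th,near):
    b=min(bot.silhouettes(th,p),key=lambda d:np.hypot(d['rect'][0]+d['rect'][2]/2-near[0],d['rect'][1]+d['rect'][3]/2-near[1]))
    return b
hsv=lambda p:cv2.cvtColor(p['color'],cv2.COLOR_RGB2HSV)
for nm,p,near in(('scene',ps,(291,170)),('side',pd,(306,271))):
    b=blob(p,'scoop',near); m=b['pixels']; h=hsv(p)
    blue=m&(h[...,0]>95)&(h[...,0]<130)&(h[...,1]>130); gold=m&(h[...,0]>8)&(h[...,0]<30)&(h[...,1]>80)
    for n,k,z in(('handle',blue,36),('slugs',gold,12)):
        v,u=np.nonzero(k); print(nm,n,len(u),unproj(p,u.mean(),v.mean(),z).round(1))
    v,u=np.nonzero(blue); 
    P=np.array([unproj(p,a,c,36)[:2] for a,c in zip(u,v)]); e,V=np.linalg.eigh(np.cov(P.T)); print('axis deg',np.degrees(np.arctan2(*V[::-1,1])), 'extent',np.ptp((P-P.mean(0))@V[:,1]))
for nm,p in(('scene',ps),('side',pd)):
    b=blob(p,'jar',(341,225) if nm=='scene' else (332,185)); v,u=np.nonzero(b['pixels']); print(nm,'jar',b['rect'],unproj(p,u.mean(),v.mean(),90).round())
    for t,n2,z in(('stand',(336,246) if nm=='scene' else (330,203),10),('glue',(282,240) if nm=='scene' else(376,205),80),('tin',(236,215)if nm=='scene' else(391,255),37),('spray',(427,263)if nm=='scene' else(305,132),100),('scoop',(360,173) if nm=='scene' else (259,228),20)):
        try:
            b=blob(p,t,n2); v,u=np.nonzero(b['pixels']); print(nm,t,b['rect'],unproj(p,u.mean(),v.mean(),z).round())
        except ValueError: print(nm,t,'none')
    # orange rim top pixels
    h=hsv(p); o=(h[...,0]<14)&(h[...,1]>170)&(h[...,2]>90)
    lo=(np.array([300,180]) if nm=='scene' else np.array([300,145]))
    sub=np.zeros_like(o); sub[lo[1]:lo[1]+85,lo[0]:lo[0]+65]=o[lo[1]:lo[1]+85,lo[0]:lo[0]+65]
    c,_=cv2.findContours(sub.astype(np.uint8),0,2); c=max(c,key=cv2.contourArea); print('hull',cv2.approxPolyDP(cv2.convexHull(c),1.5,True)[:,0].tolist())
```

```text
scene handle 78 [ 491.  -211.4   36. ]
scene slugs 3 [ 579.7 -189.7   12. ]
axis deg -154.94766107413733 extent 73.13452199554189
side handle 249 [ 489.9 -209.6   36. ]
side slugs 26 [ 565.6 -169.4   12. ]
axis deg -152.1490191973141 extent 87.27998613519333
scene jar [319.8, 197.8, 38.7, 60.7] [676.  93.  90.]
scene stand [311.4, 233.0, 48.8, 27.3] [706. 103.  10.]
scene glue [269.7, 222.5, 25.6, 38.7] [812.  -4.  80.]
scene tin [225.4, 198.0, 24.9, 29.0] [ 791. -197.   37.]
scene spray [405.5, 234.6, 46.1, 60.7] [644. 361. 100.]
scene scoop [278.8, 143.3, 18.1, 49.8] [ 552. -187.   20.]
hull [[355, 203], [344, 222], [330, 225], [322, 222], [338, 196]]
side jar [308.9, 154.5, 40.3, 55.0] [674.  99.  90.]
side stand [310.8, 191.5, 39.6, 19.7] [674.  65.  10.]
side glue [365.5, 186.7, 27.3, 41.4] [784. -41.  80.]
side tin [382.3, 239.5, 24.2, 31.5] [ 786. -197.   37.]
side spray [290.8, 101.5, 30.3, 61.1] [632. 358. 100.]
side scoop [230.1, 203.5, 57.4, 50.3] [423.  15.  20.]
hull [[345, 155], [353, 167], [352, 174], [342, 184], [327, 187], [320, 183], [313, 171], [313, 163]]
```

Run:
```python
import cv2,numpy as np
a=cv2.imread('pics/scene0.png')[135:270,265:375]; b=cv2.imread('pics/side0.png')[145:300,215:405]
cv2.imwrite('pics/ab2.png',np.hstack([cv2.resize(a,(400,490),interpolation=cv2.INTER_CUBIC),cv2.resize(b,(400,490),interpolation=cv2.INTER_CUBIC)]))
```

```text
(no output)
```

View pics/ab2.png

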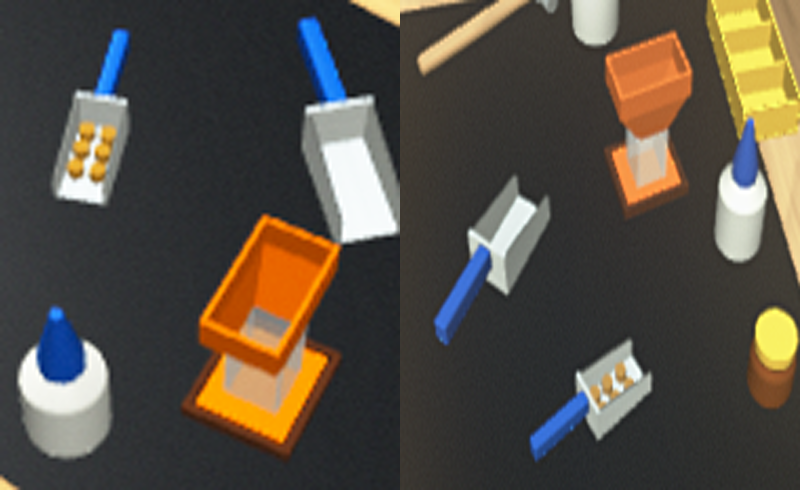

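Run:
```python
from h import *
ps,pd=cam('scene'),cam('side')
A=np.array([unproj(ps,u,v,159) for u,v in[(337.9,194.2),(358.2,203.4),(342.9,236.4),(320,223.7)]])
B=np.array([unproj(pd,u,v,159) for u,v in[(312.9,164),(347.5,156),(353.2,168.7),(315.7,174.1)]])
for n,P in(('A',A),('B',B)):
    print(n,P.round(),P.mean(0).round(),[(np.linalg.norm(P[i]-P[i-1]).round(),np.degrees(np.arctan2(*(P[i]-P[i-1])[1::-1])).round()) for i in range(4)])
S=np.array([unproj(ps,u,v,14) for u,v in[(315,247.2),(344.2,260.3),(358.5,232)]]); print(S.round(), (S[0]+S[2])/2, [(np.linalg.norm(S[i+1]-S[i]).round(),np.degrees(np.arctan2(*(S[i+1]-S[i])[1::-1])).round()) for i in range(2)])
s=bot.read_state(); print(Rt(s['eef_rot']).round(3), s['clock'])
```

```text
A [[625.  54. 159.]
 [617. 118. 159.]
 [732. 145. 159.]
 [736.  72. 159.]] [678.  97. 159.] [(np.float64(113.0), np.float64(-171.0)), (np.float64(65.0), np.float64(97.0)), (np.float64(118.0), np.float64(13.0)), (np.float64(73.0), np.float64(-87.0))]
B [[614. 112. 159.]
 [729. 128. 159.]
 [732.  67. 159.]
 [614.  64. 159.]] [672.  93. 159.] [(np.float64(47.0), np.float64(90.0)), (np.float64(117.0), np.float64(8.0)), (np.float64(62.0), np.float64(-87.0)), (np.float64(118.0), np.float64(-179.0))]
[[738.  56.  14.]
 [721. 152.  14.]
 [614. 132.  14.]] [676.03462364  94.31749798  14.        ] [(np.float64(97.0), np.float64(100.0)), (np.float64(109.0), np.float64(-170.0))]
[[-0.    -0.905  0.425]
 [-0.     0.425  0.905]
 [-1.     0.    -0.   ]] 2.4
```

Call:
servo_tool --targets '[{"tx": 0.011, "ty": -0.047, "tz": 0.002, "spin": -7.1}, {"tx": 0.011, "ty": -0.047, "tz": 0.002, "spin": -7.1}, {"tx": 0.011, "ty": -0.047, "tz": 0.002, "spin": -7.1}, {"tx": 0.011, "ty": -0.047, "tz": 0.002, "spin": -7.1}, {"tx": 0.011, "ty": -0.047, "tz": 0.002, "spin": -7.1}, {"tx": 0.011, "ty": -0.047, "tz": 0.002, "spin": -7.1}, {"tx": 0.011, "ty": -0.047, "tz": 0.002, "spin": -7.1}, {"tx": 0.011, "ty": -0.047, "tz": 0.002, "spin": -7.1}, {"tx": 0.011, "ty": -0.047, "tz": 0.002, "spin": -7.1}]'

```text
clock: 3.3
eef_pos: [385.6, 186.3, 249.7]
eef_rot: [0.707, -0.004, 0.707, 0.004]
ft_force: [1.1, 0.6, 0.4]
finger_gap: 85.4
```

Call:
servo_tool --targets '[{"tx": 0.01, "ty": -0.047, "tz": 0.001, "spin": -7.1}, {"tx": 0.01, "ty": -0.047, "tz": 0.001, "spin": -7.1}, {"tx": 0.01, "ty": -0.047, "tz": 0.001, "spin": -7.1}, {"tx": 0.01, "ty": -0.047, "tz": 0.001, "spin": -7.1}, {"tx": 0.01, "ty": -0.047, "tz": 0.001, "spin": -7.1}, {"tx": 0.01, "ty": -0.047, "tz": 0.001, "spin": -7.1}, {"tx": 0.01, "ty": -0.047, "tz": 0.001, "spin": -7.1}, {"tx": 0.01, "ty": -0.047, "tz": 0.001, "spin": -7.1}, {"tx": 0.005, "ty": -0.02, "tz": 0.001, "spin": -7.1}, {"tx": 0}]'

```text
schema error: expected keys tx, ty, tz, spin
```

Run:
```python
from h import *
p=cam('wrist'); s=bot.read_state(); Z=Rt(s['eef_rot'])[:,2]; print(s['eef_pos'],np.degrees(np.arctan2(Z[1],Z[0])),s['clock'])
h=cv2.cvtColor(p['color'],cv2.COLOR_RGB2HSV)
for d in bot.silhouettes('scoop',p):
    print(d['conf'],d['rect']); m=d['pixels']
    blue=m&(h[...,0]>95)&(h[...,0]<130)&(h[...,1]>130)
    v,u=np.nonzero(blue)
    if len(u)<50: continue
    P=np.array([unproj(p,a,c,45)[:2] for a,c in zip(u,v)]); e,V=np.linalg.eigh(np.cov(P.T)); a=V[:,1]*np.sign(V[0,1])
    t=(P-P.mean(0))@a; print('handle',P.mean(0).round(1),np.degrees(np.arctan2(a[1],a[0])),'ext',(P.mean(0)+a*t.min()).round(1),(P.mean(0)+a*t.max()).round(1),'wid',np.ptp((P-P.mean(0))@V[:,0]))
save(p,'w1.png')
# other scoop corners
```

```text
[387.16809326 180.96523567 250.18372503] -0.01668542007499255 3.35
0.71 [302.2, 231.2, 115.9, 123.7]
handle [390.  -29.4] 42.61602723358737 ext [365.  -52.4] [410. -11.] wid 33.983963205891726
```

View pics/w1.png

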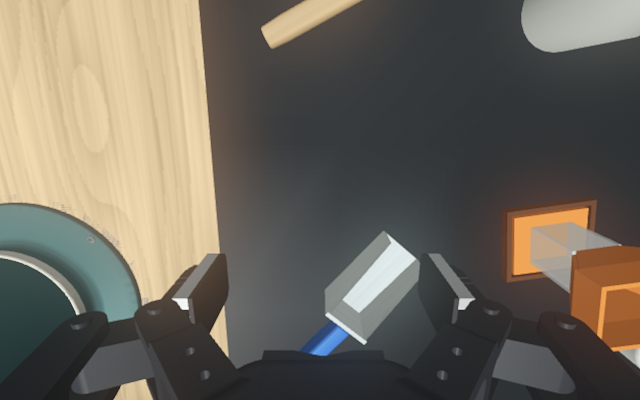

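Call:
servo_tool --targets '[{"tx": 0.01, "ty": -0.047, "tz": 0, "spin": -7.1}, {"tx": 0.01, "ty": -0.047, "tz": 0, "spin": -7.1}, {"tx": 0.01, "ty": -0.047, "tz": 0, "spin": -7.1}, {"tx": 0.01, "ty": -0.047, "tz": 0, "spin": -7.1}, {"tx": 0.01, "ty": -0.047, "tz": 0, "spin": -7.1}, {"tx": 0.01, "ty": -0.047, "tz": 0, "spin": -7.1}, {"tx": 0.01, "ty": -0.047, "tz": 0, "spin": -7.1}, {"tx": 0.01, "ty": -0.047, "tz": 0, "spin": -7.1}, {"tx": 0.005, "ty": -0.02, "tz": 0, "spin": -6}, {"tx": 0, "ty": 0, "tz": 0, "spin": 0}]'

```text
clock: 4.4
eef_pos: [471.1, -210.0, 248.6]
eef_rot: [0.605, 0.365, 0.606, -0.365]
ft_force: [0.7, 1.5, 0.3]
finger_gap: 85.8
```

Run:
```python
from h import *
p=cam('wrist'); s=bot.read_state(); Z=Rt(s['eef_rot'])[:,2]; print(s['eef_pos'],np.degrees(np.arctan2(Z[1],Z[0])),s['clock'])
h=cv2.cvtColor(p['color'],cv2.COLOR_RGB2HSV)
for d in bot.silhouettes('scoop',p):
    print(d['conf'],d['rect']); m=d['pixels']
    blue=m&(h[...,0]>95)&(h[...,0]<130)&(h[...,1]>130)
    v,u=np.nonzero(blue)
    if len(u)<50: continue
    P=np.array([unproj(p,a,c,45)[:2] for a,c in zip(u,v)]); e,V=np.linalg.eigh(np.cov(P.T)); a=V[:,1]*np.sign(V[0,1])
    t=(P-P.mean(0))@a; print('handle',P.mean(0).round(1),np.degrees(np.arctan2(a[1],a[0])),'ext',(P.mean(0)+a*t.min()).round(1),(P.mean(0)+a*t.max()).round(1),'wid',np.ptp((P-P.mean(0))@V[:,0]))
    c,_=cv2.findContours(m.astype(np.uint8),0,2); c=max(c,key=cv2.contourArea); q=cv2.approxPolyDP(cv2.convexHull(c),3,True)[:,0]
    print([(k.tolist(),unproj(p,*k,0)[:2].round().tolist()) for k in q])
save(p,'w2.png')
```

```text
[ 470.89700658 -208.63360384  248.83989506] -61.88951320663901 4.45
0.93 [47.1, 8.0, 139.3, 217.2]
handle [378.3 -45.8] 50.91433233617126 ext [343.4 -88.7] [412.3  -3.8] wid 33.901154220130735
[([96, 8], [507.0, 85.0]), ([119, 17], [511.0, 60.0]), ([168, 115], [438.0, -22.0]), ([185, 212], [335.0, -83.0]), ([174, 222], [316.0, -75.0]), ([163, 224], [307.0, -64.0]), ([90, 140], [368.0, 50.0]), ([45, 35], [456.0, 127.0])]
0.61 [309.1, 21.3, 52.2, 173.7]
handle [ 492.4 -207.4] 24.897265322517022 ext [ 453.9 -225.3] [ 528.7 -190.6] wid 15.637688002851775
[([314, 22], [605.0, -128.0]), ([361, 26], [625.0, -175.0]), ([356, 113], [543.0, -215.0]), ([332, 192], [446.0, -235.0]), ([322, 189], [444.0, -223.0]), ([309, 110], [520.0, -165.0])]
```

View pics/w2.png

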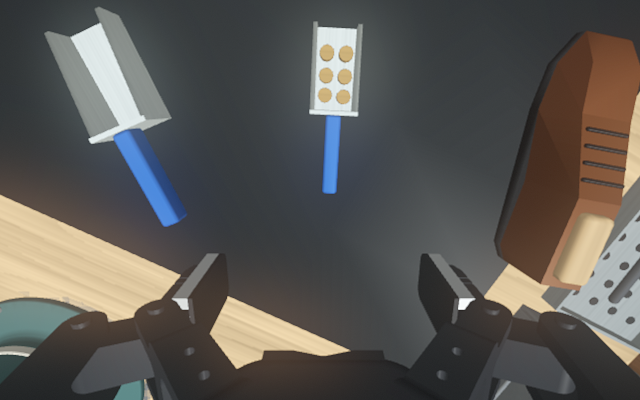

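Call:
servo_tool --targets '[{"tx": 0.003, "ty": -0.007, "tz": -0.04, "spin": -3.2}, {"tx": 0, "ty": 0, "tz": -0.045, "spin": 0}, {"tx": 0, "ty": 0, "tz": -0.045, "spin": 0}, {"tx": 0, "ty": 0, "tz": -0.045, "spin": 0}, {"tx": 0, "ty": 0, "tz": -0.035, "spin": 0}, {"tx": 0, "ty": 0, "tz": -0.019, "spin": 0}, {"tx": 0, "ty": 0, "tz": 0, "spin": 0}]' --fingers 0

```text
clock: 5.2
eef_pos: [472.6, -213.0, 17.9]
eef_rot: [0.595, 0.379, 0.598, -0.379]
ft_force: [0.5, 0.1, -0.1]
finger_gap: 85.6
```

Call:
servo_tool --targets '[{"tx": 0, "ty": 0, "tz": 0, "spin": 0}, {"tx": 0, "ty": 0, "tz": 0, "spin": 0}, {"tx": 0, "ty": 0, "tz": 0, "spin": 0}, {"tx": 0, "ty": 0, "tz": 0, "spin": 0}, {"tx": 0, "ty": 0, "tz": 0, "spin": 0}, {"tx": 0, "ty": 0, "tz": 0, "spin": 0}, {"tx": 0, "ty": 0, "tz": 0, "spin": 0}]' --fingers 1

```text
clock: 5.9
eef_pos: [474.0, -215.1, 20.8]
eef_rot: [0.596, 0.38, 0.596, -0.38]
ft_force: [-1.9, -0.3, 5.7]
finger_gap: 15.0
```

Call:
servo_tool --targets '[{"tx": 0, "ty": 0, "tz": 0.004, "spin": 0}, {"tx": 0, "ty": 0, "tz": 0.008, "spin": 0}, {"tx": 0, "ty": 0, "tz": 0.008, "spin": 0}, {"tx": 0, "ty": 0, "tz": 0, "spin": 0}, {"tx": 0, "ty": 0, "tz": 0, "spin": 0}]'

```text
clock: 6.4
eef_pos: [473.8, -215.0, 40.5]
eef_rot: [0.596, 0.38, 0.596, -0.38]
ft_force: [-0.4, -0.3, -3.3]
finger_gap: 14.6
```

Run:
```python
from h import *
p=cam('wrist'); s=bot.read_state(); print(s['eef_pos'],s['ft_force'],s['moment'],s['finger_gap'])
q=cam('side'); a=p['color'][60:400,150:500]; b=cv2.resize(q['color'][220:310,250:360],(415,340),interpolation=cv2.INTER_CUBIC)
save({'color':np.hstack([a,b])},'l1.png')
```

```text
[ 473.68495781 -214.91973681   40.20674223] [ 0.412267   -0.31578053 -2.41137007] [-0.08293595  0.21739692 -0.01581698] 14.571463867082
```

View pics/l1.png

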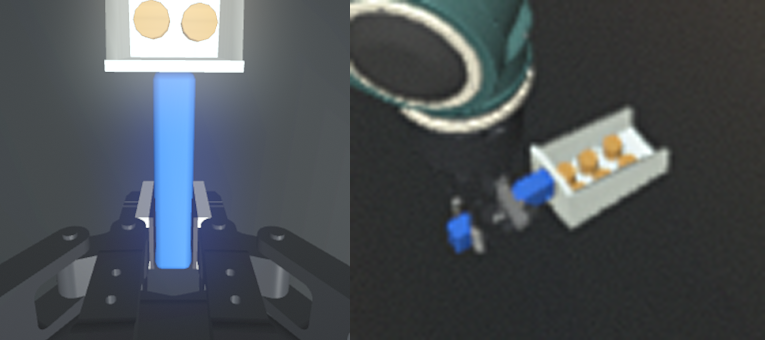

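Call:
servo_tool --targets '[{"tx": 0.006, "ty": 0.002, "tz": 0.005, "spin": 2.5}, {"tx": 0.013, "ty": 0.004, "tz": 0.005, "spin": 5}, {"tx": 0.016, "ty": 0.006, "tz": 0, "spin": 5.5}, {"tx": 0.016, "ty": 0.006, "tz": 0, "spin": 5.5}, {"tx": 0.016, "ty": 0.006, "tz": 0, "spin": 5.5}, {"tx": 0.016, "ty": 0.006, "tz": 0, "spin": 5.5}, {"tx": 0.016, "ty": 0.006, "tz": 0, "spin": 5.5}, {"tx": 0.016, "ty": 0.006, "tz": 0, "spin": 5.5}, {"tx": 0.016, "ty": 0.006, "tz": 0, "spin": 5.5}]'

```text
clock: 7.4
eef_pos: [605.3, -166.6, 49.7]
eef_rot: [0.697, 0.116, 0.698, -0.116]
ft_force: [0.3, -0.6, -1.8]
finger_gap: 14.7
```

Call:
servo_tool --targets '[{"tx": 0.016, "ty": 0.006, "tz": 0, "spin": 5.5}, {"tx": 0.016, "ty": 0.006, "tz": 0, "spin": 5.5}, {"tx": 0.016, "ty": 0.006, "tz": 0, "spin": 5.5}, {"tx": 0.016, "ty": 0.007, "tz": 0, "spin": 5}, {"tx": 0.013, "ty": 0.007, "tz": 0, "spin": 4}, {"tx": 0.006, "ty": 0.004, "tz": 0, "spin": 2.6}, {"tx": 0, "ty": 0, "tz": 0, "spin": 0}]'

```text
clock: 8.1
eef_pos: [688.1, -130.4, 49.5]
eef_rot: [0.705, -0.056, 0.705, 0.056]
ft_force: [-0.2, 0.8, -1.9]
finger_gap: 14.9
```

Run:
```python
from h import *
p=cam('wrist'); s=bot.read_state(); Z=Rt(s['eef_rot'])[:,2]; print(s['eef_pos'],np.degrees(np.arctan2(Z[1],Z[0])),s['ft_force'],s['moment'],s['clock'])
save(p,'w3.png')
```

```text
[ 687.68057909 -130.75060513   49.60461165] 9.02546680872098 [ 0.97050453 -0.17188797 -2.56284786] [-0.20671419 -0.01904783  0.00748481] 8.15
```

View pics/w3.png

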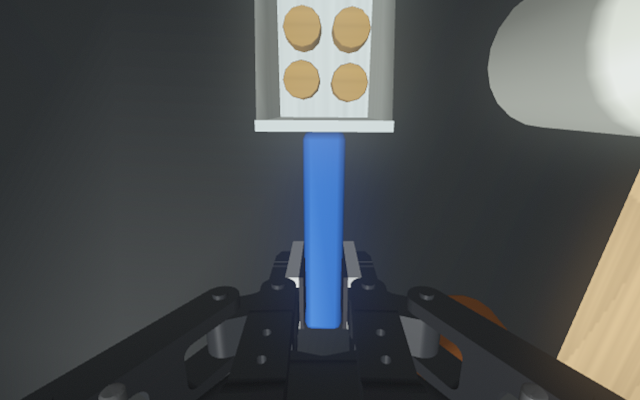

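Call:
servo_tool --targets '[{"tx": 0, "ty": 0, "tz": -0.013, "spin": 0}, {"tx": 0, "ty": 0, "tz": -0.013, "spin": 0}, {"tx": -0.001, "ty": 0.007, "tz": 0, "spin": 0}, {"tx": -0.001, "ty": 0.007, "tz": 0, "spin": 0}, {"tx": 0, "ty": 0, "tz": 0, "spin": 0}]'

```text
clock: 8.65
eef_pos: [685.5, -115.9, 24.2]
eef_rot: [0.705, -0.056, 0.705, 0.056]
ft_force: [0.3, 0.8, -1.6]
finger_gap: 15.1
```

Call:
servo_tool --targets '[{"tx": -0.0005, "ty": 0.003, "tz": 0, "spin": 0}, {"tx": -0.0005, "ty": 0.003, "tz": 0, "spin": 0}, {"tx": 0, "ty": 0, "tz": 0, "spin": 0}]'

```text
clock: 8.95
eef_pos: [684.8, -110.5, 24.4]
eef_rot: [0.705, -0.056, 0.705, 0.056]
ft_force: [-0.2, -0.3, -2.4]
finger_gap: 14.9
```

Call:
servo_tool --targets '[{"tx": -0.0005, "ty": 0.003, "tz": 0, "spin": 0}, {"tx": 0, "ty": 0, "tz": 0, "spin": 0}]'

```text
clock: 9.15
eef_pos: [684.3, -107.7, 24.4]
eef_rot: [0.705, -0.056, 0.705, 0.056]
ft_force: [0.2, 0.4, -1.9]
finger_gap: 15.0
```

Run:
```python
from h import *
s=bot.read_state(); print(s['eef_pos'],s['ft_force'],s['moment'],s['clock'])
p=cam('side')
a=cv2.resize(p['color'][150:290,290:390],(420,588),interpolation=cv2.INTER_CUBIC)
save({'color':a},'s3.png')
```

```text
[ 684.27329575 -107.74468363   24.37984771] [ 0.19806418  0.39954469 -1.90516497] [-0.19302076 -0.03006398 -0.01440041] 9.15
```

Call:
servo_tool --targets '[{"tx": -0.0005, "ty": 0.003, "tz": 0, "spin": 0}, {"tx": 0, "ty": 0, "tz": 0, "spin": 0}]'

```text
clock: 9.4
eef_pos: [684.6, -107.0, 25.4]
eef_rot: [0.706, -0.057, 0.704, 0.054]
ft_force: [3.6, -15.9, 0.1]
finger_gap: 15.0
```

Call:
servo_tool --targets '[{"tx": -0.0005, "ty": 0.003, "tz": 0, "spin": 0}, {"tx": 0, "ty": 0, "tz": 0, "spin": 0}]'

```text
clock: 9.6
eef_pos: [685.1, -106.4, 26.6]
eef_rot: [0.707, -0.058, 0.703, 0.053]
ft_force: [6.6, -32.3, 3.5]
finger_gap: 14.9
```

Call:
servo_tool --targets '[{"tx": -0.0005, "ty": 0.003, "tz": 0, "spin": 0}, {"tx": 0, "ty": 0, "tz": 0, "spin": 0}]'

```text
clock: 9.8
eef_pos: [685.3, -105.7, 27.8]
eef_rot: [0.707, -0.059, 0.703, 0.051]
ft_force: [8.3, -48.2, 8.1]
finger_gap: 14.7
```

Call:
servo_tool --targets '[{"tx": 0, "ty": 0, "tz": 0.004, "spin": 0}, {"tx": 0, "ty": 0, "tz": 0.004, "spin": 0}, {"tx": 0, "ty": 0, "tz": 0, "spin": 0}]'

```text
clock: 10.1
eef_pos: [684.2, -102.3, 34.5]
eef_rot: [0.706, -0.057, 0.703, 0.053]
ft_force: [5.9, -23.3, 3.1]
finger_gap: 15.0
```

Run:
```python
from h import *
s=bot.read_state(); print(s['eef_pos'],s['ft_force'],s['moment'],s['clock'])
p=cam('side');w=cam('wrist')
a=cv2.resize(p['color'][175:285,290:390],(364,400),interpolation=cv2.INTER_CUBIC)
save({'color':np.hstack([a,w['color'][:,140:540]])},'s4.png')
```

```text
[ 684.24857004 -102.26066023   34.54064527] [  5.87909242 -23.30344518   3.0514453 ] [-3.91287175 -0.85851235 -0.05732244] 10.1
```

View pics/s4.png

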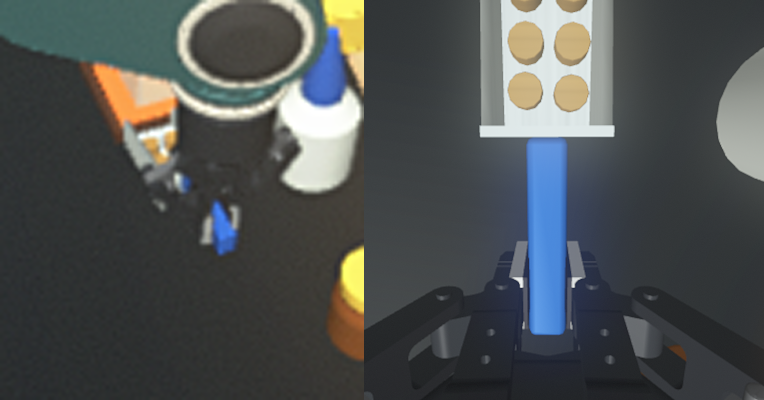

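```bash
cat >> h.py <<'E'
def row(p,a,gx=-108,gz=37):   # image row of back wall's top rear edge / handle rear top edge at pitch a (front down)
    H=np.linalg.inv(np.array(p['hand_eye'])); out=[]
    for bx,bz in ((-45,45),(-130,45)):
        dx,dz=bx-gx,bz-gz; f=dx*np.cos(a)+dz*np.sin(a); up=-dx*np.sin(a)+dz*np.cos(a)
        c=H@np.array([-18-up,f,0,1]); out.append(p['cy']+p['f']*c[1]/c[2])
    return np.round(out,1)
E
python3 - <<'E'
from h import *
p=cam('wrist'); print(np.array(p['hand_eye']).round(2))
for a in (0,.05,.1,.15,.2,.3,.4,.5,.6,.7): print(a,row(p,a))
c=p['color'][:,322-30:322+30].astype(int).mean(1); g=c.mean(1); print([(r,int(g[r])) for r in range(110,150,2)])
E
```

```text
[[  -0.      0.28   -0.96 -141.64]
 [   0.      0.96    0.28   71.26]
 [   1.     -0.     -0.     -1.64]
 [   0.      0.      0.      1.  ]]
0 [130.1 334.5]
0.05 [128.5 335.4]
0.1 [127.5 336.2]
0.15 [126.9 336.8]
0.2 [126.8 337.3]
0.3 [127.8 337.9]
0.4 [130.2 337.8]
0.5 [133.9 337.1]
0.6 [138.5 335.7]
0.7 [144.  333.6]
[(110, 208), (112, 224), (114, 227), (116, 226), (118, 226), (120, 226), (122, 226), (124, 226), (126, 229), (128, 229), (130, 229), (132, 229), (134, 230), (136, 206), (138, 107), (140, 119), (142, 125), (144, 132), (146, 132), (148, 132)]
```

Call:
servo_tool --targets '[{"tx": -0.0003, "ty": 0.002, "tz": 0.005, "spin": 0}, {"tx": -0.0003, "ty": 0.002, "tz": 0.005, "spin": 0}, {"tx": -0.0003, "ty": 0.002, "tz": 0.005, "spin": 0}, {"tx": -0.0003, "ty": 0.002, "tz": 0.005, "spin": 0}, {"tx": 0, "ty": 0, "tz": 0, "spin": 0}]'

```text
clock: 10.75
eef_pos: [682.6, -92.8, 54.1]
eef_rot: [0.706, -0.057, 0.704, 0.054]
ft_force: [3.1, -14.2, 1.9]
finger_gap: 14.8
```

```bash
cat >> h.py <<'E'
def pitch(p,gz=37):
    """fit grip x and pitch from wall top edge row and width"""
    from scipy.optimize import least_squares
    im=p['color'].astype(int).mean(2); H=np.linalg.inv(np.array(p['hand_eye']))
    g=im[:,292:352].mean(1)
    r=next(i for i in range(60,250) if g[i]>195 and g[i+3]<175)+1.5   # lower edge of the bar
    line=im[int(r)-4]; on=np.nonzero(line>170)[0]; on=on[(on>150)&(on<500)]; w=np.ptp(on)+1
    def f(x):
        gx,a=x; dx,dz=-45-gx*100,45-gz; F=dx*np.cos(a)+dz*np.sin(a); U=-dx*np.sin(a)+dz*np.cos(a)
        q=[H@np.array([-18-U,F,s,1]) for s in(-25,25)]
        uv=[(p['cx']-p['f']*c[0]/c[2],p['cy']+p['f']*c[1]/c[2]) for c in q]
        return [uv[0][1]-r,abs(uv[0][0]-uv[1][0])-w]
    best=min((least_squares(f,[-1.05,a0]) for a0 in(0,.3,.6)),key=lambda s:s.cost)
    return r,w,best.x[0]*100,best.x[1],best.cost
E
python3 - <<'E'
from h import *
p=cam('wrist'); s=bot.read_state(); print(s['eef_pos'],s['ft_force'],s['clock']); save(p,'w5.png')
print(pitch(p))
p3=dict(p); 
for n in('w3.png',): p3['color']=cv2.imread('pics/'+n); print(pitch(p3))
E
```

```text
[682.54307909 -92.88767842  53.83921876] [  2.37954547 -14.27322993   2.49149476] 10.8
(93.5, np.int64(81), np.float64(-161.29758520786922), np.float64(0.9020520486004396), np.float64(2.5243548967072378e-27))
(116.5, np.int64(88), np.float64(-137.42457633436234), np.float64(0.8767303515957784), np.float64(1.7165613297609217e-27))
```

```bash
python3 - <<'E'
s=open('h.py').read()
a=s.index("    g=im[:,292:352]"); b=s.index("    line=im")
s=s[:a]+"    c=p['color'][:,312:332].astype(int).mean(1); bl=(c[:,2]-c[:,0])>50\n    r=next(i for i in range(40,300) if bl[i:i+8].all())-.5\n"+s[b:]
s=s.replace("on=np.nonzero(line>170)[0]","on=np.nonzero(line>130)[0]").replace("im[int(r)-4]","im[int(r)-5]").replace("&(on<500)","&(on<470)")
open('h.py','w').write(s)
E
python3 - <<'E'
from h import *
p=cam('wrist')
for n in('w3.png','w5.png'): p['color']=cv2.imread('pics/'+n)[:,:,::-1]; print(pitch(p))
E
```

```text
(131.5, np.int64(140), np.float64(-107.12161287486776), np.float64(0.0323435011431875), np.float64(1.6155871338926322e-27))
(143.5, np.int64(125), np.float64(-101.51420104092568), np.float64(0.25979662562345673), np.float64(0.0))
```

Call:
servo_tool --targets '[{"tx": -0.0004, "ty": 0.0026, "tz": 0.0044, "spin": 0}, {"tx": -0.0004, "ty": 0.0026, "tz": 0.0044, "spin": 0}, {"tx": -0.0004, "ty": 0.0026, "tz": 0.0044, "spin": 0}, {"tx": -0.0004, "ty": 0.0026, "tz": 0.0044, "spin": 0}, {"tx": -0.0004, "ty": 0.0026, "tz": 0.0044, "spin": 0}, {"tx": 0, "ty": 0, "tz": 0, "spin": 0}]'

```text
clock: 11.45
eef_pos: [680.3, -79.0, 75.7]
eef_rot: [0.706, -0.057, 0.704, 0.055]
ft_force: [2.9, -9.4, 1.7]
finger_gap: 15.0
```

Run:
```python
from h import *
p=cam('wrist'); s=bot.read_state(); print(s['eef_pos'],s['ft_force'],s['clock']); save(p,'w6.png')
print(pitch(p))
```

```text
[680.2603462  -79.13136647  75.45306596] [ 2.05838621 -9.34795176  2.10065532] 11.5
(152.5, np.int64(205), np.float64(-119.61131239316154), np.float64(-0.5317538481539581), np.float64(4.0389678347315804e-28))
```

```bash
sed -i 's/^    line=im.*$/    o=im[int(r)-5]>130; lo=322\n    while o[lo]: lo-=1\n    hi=322\n    while o[hi]: hi+=1\n    w=hi-lo-1/' h.py
python3 - <<'E'
from h import *
p=cam('wrist')
for n in('w3.png','w5.png','w6.png'): p['color']=cv2.imread('pics/'+n)[:,:,::-1]; print(pitch(p))
cv2.imwrite('pics/w6c.png',cv2.imread('pics/w6.png')[0:260,180:470])
E
```

```text
(131.5, 140, np.float64(-107.1206898881993), np.float64(0.03236338490900107), np.float64(0.0))
(143.5, 125, np.float64(-101.5135351852087), np.float64(0.25982095357806023), np.float64(4.0389678347315804e-28))
(152.5, 117, np.float64(-98.4066245862496), np.float64(0.4229768764301135), np.float64(1.6155871338926322e-27))
```

View pics/w6c.png

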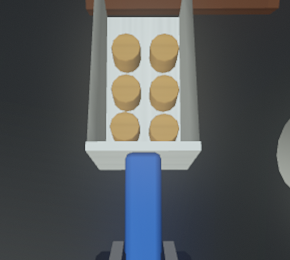

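Call:
servo_tool --targets '[{"tx": -0.0004, "ty": 0.0026, "tz": 0.0029, "spin": 0}, {"tx": -0.0004, "ty": 0.0026, "tz": 0.0029, "spin": 0}, {"tx": -0.0004, "ty": 0.0026, "tz": 0.0029, "spin": 0}, {"tx": -0.0004, "ty": 0.0026, "tz": 0.0029, "spin": 0}, {"tx": -0.0004, "ty": 0.0026, "tz": 0.0029, "spin": 0}, {"tx": 0, "ty": 0, "tz": 0, "spin": 0}]'

```text
clock: 12.15
eef_pos: [678.3, -66.2, 90.3]
eef_rot: [0.706, -0.057, 0.704, 0.055]
ft_force: [1.8, -9.3, 3.1]
finger_gap: 15.0
```

Run:
```python
from h import *
p=cam('wrist'); s=bot.read_state(); print(s['eef_pos'],s['ft_force'],s['clock']); save(p,'w7.png')
print(pitch(p))
```

```text
[678.32654416 -66.2573185   90.14744533] [ 2.73864039 -9.47707593  3.4604433 ] 12.2
(160.5, 111, np.float64(-96.33736616982411), np.float64(0.5725742998340332), np.float64(1.6155871338926322e-27))
```

Call:
servo_tool --targets '[{"tx": -0.0004, "ty": 0.0025, "tz": 0.0023, "spin": 0}, {"tx": -0.0004, "ty": 0.0025, "tz": 0.0023, "spin": 0}, {"tx": -0.0004, "ty": 0.0025, "tz": 0.0023, "spin": 0}, {"tx": 0, "ty": 0, "tz": 0, "spin": 0}]'

```text
clock: 12.6
eef_pos: [677.2, -58.7, 97.4]
eef_rot: [0.706, -0.057, 0.704, 0.055]
ft_force: [2.0, -9.4, 4.8]
finger_gap: 14.8
```

Run:
```python
from h import *
p=cam('wrist'); s=bot.read_state(); print(s['eef_pos'],s['ft_force'],s['clock']); save(p,'w8.png')
print(pitch(p))
h=cv2.cvtColor(p['color'],cv2.COLOR_RGB2HSV); g=(h[...,0]>10)&(h[...,0]<28)&(h[...,1]>90); g[:, :260]=0; g[:,400:]=0
v,u=np.nonzero(g); print('gold',len(u),v.min(),v.max(),u.min(),u.max())
q=dict(p); q['color']=cv2.imread('pics/w7.png')[:,:,::-1]; h=cv2.cvtColor(q['color'],cv2.COLOR_RGB2HSV); g=(h[...,0]>10)&(h[...,0]<28)&(h[...,1]>90); g[:, :260]=0; g[:,400:]=0
v,u=np.nonzero(g); print('gold7',len(u),v.min(),v.max())
```

```text
[677.18240525 -58.77254524  97.22968688] [ 1.31772025 -9.39607007  5.91466992] 12.65
(165.5, 108, np.float64(-95.23645283089401), np.float64(0.6595657479699113), np.float64(0.0))
gold 8767 0 125 271 399
gold7 8444 0 148
```

Run:
```python
import cv2,numpy as np
cv2.imwrite('pics/w78.png',np.hstack([cv2.imread('pics/w%d.png'%i)[0:240,200:440] for i in(7,8)]))
```

```text
(no output)
```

View pics/w78.png

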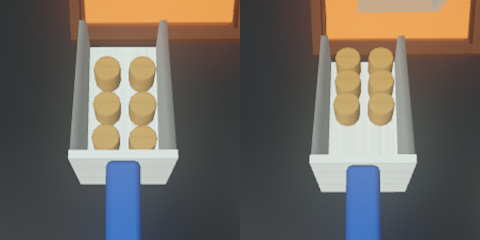

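Call:
servo_tool --targets '[{"tx": 0, "ty": 0, "tz": -0.0025, "spin": 0}, {"tx": 0, "ty": 0, "tz": -0.0025, "spin": 0}, {"tx": 0.0002, "ty": -0.0013, "tz": -0.002, "spin": 0}, {"tx": 0.0002, "ty": -0.0016, "tz": -0.002, "spin": 0}, {"tx": 0.0002, "ty": -0.0016, "tz": -0.002, "spin": 0}, {"tx": 0, "ty": 0, "tz": 0, "spin": 0}]'

```text
clock: 13.25
eef_pos: [678.7, -64.5, 87.9]
eef_rot: [0.707, -0.057, 0.703, 0.054]
ft_force: [2.4, -15.5, 17.3]
finger_gap: 14.5
```

Run:
```python
from h import *
p=cam('wrist'); s=bot.read_state(); print(s['eef_pos'],s['ft_force'],s['clock']); save(p,'w9.png')
print(pitch(p))
```

```text
[678.72873972 -64.43416957  88.03176055] [  1.60791913 -16.44488263  16.77564101] 13.3
(164.5, 110, np.float64(-94.87592532685505), np.float64(0.6072854407100977), np.float64(4.0389678347315804e-28))
```

Call:
servo_tool --targets '[{"tx": 0.0003, "ty": -0.002, "tz": -0.0022, "spin": 0}, {"tx": 0.0003, "ty": -0.002, "tz": -0.0022, "spin": 0}, {"tx": 0.0003, "ty": -0.002, "tz": -0.0022, "spin": 0}, {"tx": 0.0003, "ty": -0.002, "tz": -0.0022, "spin": 0}, {"tx": 0.0003, "ty": -0.002, "tz": -0.0022, "spin": 0}, {"tx": 0, "ty": 0, "tz": 0, "spin": 0}]'

```text
clock: 13.9
eef_pos: [679.7, -73.5, 75.9]
eef_rot: [0.706, -0.056, 0.704, 0.055]
ft_force: [2.1, -9.2, 11.5]
finger_gap: 14.9
```

Run:
```python
from h import *
p=cam('wrist'); s=bot.read_state(); print(s['eef_pos'],s['ft_force'],s['clock']); save(p,'w10.png')
print(pitch(p))
def gold(im):
    h=cv2.cvtColor(im,cv2.COLOR_RGB2HSV); g=((h[...,0]>10)&(h[...,0]<28)&(h[...,1]>60)&(h[...,2]>120)).astype(np.uint8); g[:,:280]=0; g[:,365:]=0; g[200:]=0
    return g.sum(), [tuple(map(int,x)) for x in cv2.connectedComponentsWithStats(g)[2][1:] if x[4]>60]
for i in(8,9,10): print(gold(cv2.imread(f'pics/w{i}.png')[:,:,::-1].copy()))
cv2.imwrite('pics/w10c.png',cv2.imread('pics/w10.png')[0:240,200:440])
```

```text
[679.78766154 -73.38131492  76.0483572 ] [ 1.33321076 -8.63391346 11.27670164] 13.95
(163.5, 115, np.float64(-93.95424257604168), np.float64(0.4837858039749765), np.float64(1.6155871338926322e-27))
(np.uint64(7537), [(283, 0, 82, 126, 7514)])
(np.uint64(7066), [(280, 0, 85, 122, 7058)])
(np.uint64(5695), [(281, 0, 84, 110, 5693)])
```

View pics/w10c.png

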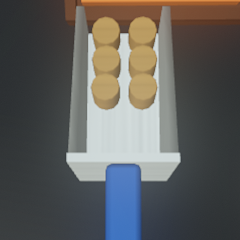

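Call:
servo_tool --targets '[{"tx": 0.0002, "ty": -0.0015, "tz": 0.001, "spin": 0}, {"tx": 0.0003, "ty": -0.002, "tz": 0.002, "spin": 0}, {"tx": 0.0004, "ty": -0.0025, "tz": 0.004, "spin": 0}, {"tx": 0.0005, "ty": -0.003, "tz": 0.007, "spin": 0}, {"tx": 0.0005, "ty": -0.003, "tz": 0.01, "spin": 0}, {"tx": 0.0005, "ty": -0.0025, "tz": 0.01, "spin": 0}, {"tx": 0.0003, "ty": -0.002, "tz": 0.01, "spin": 0}, {"tx": 0.0002, "ty": -0.0015, "tz": 0.008, "spin": 0}, {"tx": 0, "ty": 0, "tz": 0.004, "spin": 0}, {"tx": 0, "ty": 0, "tz": 0, "spin": 0}]'

```text
clock: 14.95
eef_pos: [681.6, -90.0, 130.5]
eef_rot: [0.705, -0.056, 0.705, 0.056]
ft_force: [-0.3, 0.3, -2.6]
finger_gap: 14.9
```

```bash
cat >> h.py <<'E'
def gold(p,name=None):
    im=p['color']; h=cv2.cvtColor(im,cv2.COLOR_RGB2HSV); g=((h[...,0]>13)&(h[...,0]<28)&(h[...,1]>60)&(h[...,1]<190)&(h[...,2]>120)).astype(np.uint8); g[:,:280]=0; g[:,365:]=0; g[200:]=0
    if name: save(p,name)
    return int(g.sum()), np.nonzero(g.sum(1)>3)[0][[0,-1]].tolist()
E
python3 - <<'E'
from h import *
p=cam('wrist'); s=bot.read_state(); print(s['eef_pos'],s['ft_force'],s['moment'],s['clock'])
print(pitch(p),gold(p,'w11.png')); p['color']=cv2.imread('pics/w10.png')[:,:,::-1].copy(); print(gold(p))
E
```

```text
[681.37310888 -89.87514751 129.75671174] [-0.79634429 -0.91595579 -2.84233287] [-0.16260509 -0.00576797  0.04126733] 15.0
(163.5, 114, np.float64(-94.15824505304025), np.float64(0.5078556411913513), np.float64(0.0)) (4428, [19, 110])
(4588, [0, 108])
```

Call:
servo_tool --targets '[{"tx": 0, "ty": 0, "tz": 0.008, "spin": 0}, {"tx": 0, "ty": 0, "tz": 0.016, "spin": 0}, {"tx": 0, "ty": 0, "tz": 0.022, "spin": 0}, {"tx": 0, "ty": 0, "tz": 0.022, "spin": 0}, {"tx": 0.001, "ty": 0.002, "tz": 0.022, "spin": 0}, {"tx": 0.001, "ty": 0.004, "tz": 0.016, "spin": 0}, {"tx": 0.001, "ty": 0.006, "tz": 0.008, "spin": 0}, {"tx": 0.001, "ty": 0.007, "tz": 0.004, "spin": 0}, {"tx": 0.001, "ty": 0.007, "tz": 0, "spin": 0}, {"tx": 0.001, "ty": 0.007, "tz": 0, "spin": 0}]'

```text
clock: 16.0
eef_pos: [687.3, -56.1, 246.6]
eef_rot: [0.704, -0.056, 0.705, 0.056]
ft_force: [-0.2, -0.9, -2.9]
finger_gap: 14.9
```

Call:
servo_tool --targets '[{"tx": 0.001, "ty": 0.007, "tz": 0, "spin": 0}, {"tx": 0.001, "ty": 0.006, "tz": 0, "spin": 0}, {"tx": 0.001, "ty": 0.006, "tz": 0, "spin": 0}, {"tx": 0.001, "ty": 0.006, "tz": 0, "spin": 0}, {"tx": 0.001, "ty": 0.005, "tz": 0, "spin": 0}, {"tx": 0.001, "ty": 0.004, "tz": 0, "spin": 0}, {"tx": 0.001, "ty": 0.003, "tz": 0, "spin": 0}, {"tx": 0, "ty": 0.002, "tz": 0, "spin": 0}, {"tx": 0, "ty": 0.001, "tz": 0, "spin": 0}, {"tx": 0, "ty": 0, "tz": 0, "spin": 0}]'

```text
clock: 17.0
eef_pos: [694.4, -16.9, 247.7]
eef_rot: [0.705, -0.056, 0.705, 0.056]
ft_force: [0.4, 0.6, -1.3]
finger_gap: 14.7
```

Run:
```python
from h import *
p=cam('wrist'); s=bot.read_state(); print(s['eef_pos'],s['ft_force'],s['moment'],s['clock'])
print(pitch(p),gold(p,'w12.png'))
q=cam('scene'); w=cv2.imread('pics/w12.png')[0:200,190:450]; c=q['color'][165:265,285:385][:,:,::-1]
cv2.imwrite('pics/v12.png',np.hstack([cv2.resize(w,(520,400)),cv2.resize(c,(280,280),interpolation=cv2.INTER_CUBIC)[0:280] if 0 else cv2.copyMakeBorder(cv2.resize(c,(280,280),interpolation=cv2.INTER_CUBIC),0,120,0,0,0)]))
```

```text
[694.36899537 -17.02391763 247.7303342 ] [-0.31891608  0.09352288 -1.95411313] [-0.15044055 -0.03795305 -0.02716437] 17.05
(163.5, 113, np.float64(-94.39641330185233), np.float64(0.5319680605451172), np.float64(1.6155871338926322e-27)) (4524, [18, 110])
```

View pics/v12.png

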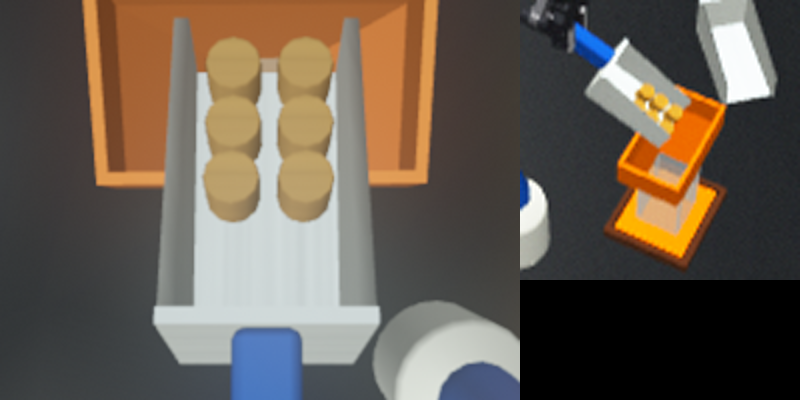

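Call:
servo_tool --targets '[{"tx": 0, "ty": 0.001, "tz": -0.004, "spin": 0}, {"tx": -0.0003, "ty": 0.002, "tz": -0.006, "spin": 0}, {"tx": -0.0004, "ty": 0.003, "tz": -0.006, "spin": 0}, {"tx": -0.0003, "ty": 0.002, "tz": -0.003, "spin": 0}, {"tx": -0.0002, "ty": 0.002, "tz": -0.001, "spin": 0}, {"tx": 0, "ty": 0, "tz": 0, "spin": 0}, {"tx": 0.0034, "ty": -0.0217, "tz": 0, "spin": 0}, {"tx": 0, "ty": 0, "tz": 0, "spin": 0}, {"tx": 0, "ty": 0, "tz": 0, "spin": 0}]'

```text
clock: 18.0
eef_pos: [696.8, -28.6, 228.4]
eef_rot: [0.705, -0.055, 0.705, 0.056]
ft_force: [-1.1, 1.6, 1.1]
finger_gap: 14.6
```

Run:
```python
from h import *
p=cam('wrist'); s=bot.read_state(); print(s['eef_pos'],s['ft_force'],s['moment'],s['clock'])
print(pitch(p),gold(p,'w13.png'))
```

```text
[696.77910246 -28.33486474 228.35925238] [0.30994315 0.89400853 2.54650059] [ 0.44250265 -0.11246633 -0.07421713] 18.05
(163.5, 114, np.float64(-94.15662538646369), np.float64(0.5078645858564724), np.float64(2.0194839173657902e-27)) (3513, [0, 73])
```

Call:
servo_tool --targets '[{"tx": 0, "ty": 0, "tz": 0.004, "spin": 0}, {"tx": 0, "ty": 0.001, "tz": 0.004, "spin": 0}, {"tx": -0.0006, "ty": 0.004, "tz": 0, "spin": 0}, {"tx": -0.0008, "ty": 0.005, "tz": 0, "spin": 0}, {"tx": -0.0008, "ty": 0.005, "tz": 0, "spin": 0}, {"tx": -0.0005, "ty": 0.003, "tz": 0, "spin": 0}, {"tx": -0.0003, "ty": 0.002, "tz": 0, "spin": 0}, {"tx": -0.0002, "ty": 0.001, "tz": 0, "spin": 0}, {"tx": 0, "ty": 0, "tz": 0, "spin": 0}]'

```text
clock: 18.95
eef_pos: [693.4, -7.6, 235.7]
eef_rot: [0.705, -0.056, 0.705, 0.056]
ft_force: [0.3, -0.1, -2.0]
finger_gap: 14.8
```

```bash
cat >> h.py <<'E'
def strip(p):
    """gold fraction per 8 rows in each half of pan"""
    h=cv2.cvtColor(p['color'],cv2.COLOR_RGB2HSV); g=((h[...,0]>13)&(h[...,0]<28)&(h[...,1]>60)&(h[...,1]<190)&(h[...,2]>120))
    return ['%d/%d'%(g[r:r+8,290:322].mean()*9.99,g[r:r+8,322:358].mean()*9.99) for r in range(0,120,8)]
E
python3 - <<'E'
from h import *
p=cam('wrist'); s=bot.read_state(); print(s['eef_pos'],s['ft_force'],s['moment'],s['clock'])
print(pitch(p),gold(p,'w14.png'),strip(p))
for i in (12,13): p['color']=cv2.imread(f'pics/w{i}.png')[:,:,::-1].copy(); print(strip(p))
E
```

```text
[693.37794674  -7.68172192 235.69393132] [-0.69159978 -0.08955927 -1.95988113] [-0.1059749  -0.02855135 -0.03668633] 19.0
(163.5, 113, np.float64(-94.39657010711221), np.float64(0.5319674479403732), np.float64(0.0)) (1672, [35, 72]) ['0/0', '0/0', '0/0', '0/0', '2/2', '7/6', '8/7', '7/6', '5/5', '0/0', '0/0', '0/0', '0/0', '0/0', '0/0']
['0/0', '0/0', '3/3', '8/8', '8/8', '7/6', '6/6', '8/7', '7/7', '6/6', '7/7', '8/7', '7/6', '4/3', '0/0']
['6/5', '8/8', '8/8', '8/8', '3/3', '7/6', '8/7', '7/7', '6/5', '0/0', '0/0', '0/0', '0/0', '0/0', '0/0']
```

Call:
servo_tool --targets '[{"tx": 0.0036, "ty": -0.0227, "tz": 0, "spin": 0}, {"tx": 0, "ty": 0, "tz": 0, "spin": 0}, {"tx": 0, "ty": 0, "tz": 0, "spin": 0}, {"tx": -0.0005, "ty": 0.003, "tz": 0, "spin": 0}, {"tx": -0.0008, "ty": 0.005, "tz": 0, "spin": 0}, {"tx": -0.0008, "ty": 0.005, "tz": 0, "spin": 0}, {"tx": -0.0006, "ty": 0.004, "tz": 0, "spin": 0}, {"tx": -0.0004, "ty": 0.003, "tz": 0, "spin": 0}, {"tx": 0, "ty": 0.001, "tz": 0, "spin": 0}]'

```text
clock: 19.9
eef_pos: [693.8, -8.8, 235.8]
eef_rot: [0.705, -0.056, 0.705, 0.056]
ft_force: [0.2, -0.2, -1.2]
finger_gap: 15.0
```

Run:
```python
from h import *
p=cam('wrist'); s=bot.read_state(); print(s['eef_pos'],s['ft_force'],s['moment'],s['clock'])
print(pitch(p),gold(p,'w15.png') if 0 else '',strip(p)); save(p,'w15.png')
q=cam('scene'); save(q,'c15.png')
for n in ('w15.png','c15.png'):
    im=cv2.imread('pics/'+n); h=cv2.cvtColor(im,cv2.COLOR_BGR2HSV)
```

```text
[693.85987741  -8.90270333 235.71594468] [ 0.33638871 -0.37114355 -1.13225521] [-0.07221153 -0.00231004 -0.0248979 ] 19.95
(163.5, 113, np.float64(-94.39706827359), np.float64(0.5319583407321968), np.float64(0.0))  ['0/0', '0/0', '0/0', '0/0', '0/0', '0/0', '0/0', '0/0', '0/0', '0/0', '0/0', '0/0', '0/0', '0/0', '0/0']
```

Call:
servo_tool --targets '[{"tx": 0, "ty": -0.003, "tz": 0.015, "spin": 0}, {"tx": -0.002, "ty": -0.018, "tz": 0.005, "spin": 0}, {"tx": -0.008, "ty": -0.03, "tz": 0, "spin": 0}, {"tx": -0.012, "ty": -0.03, "tz": 0, "spin": 0}, {"tx": -0.012, "ty": -0.025, "tz": -0.02, "spin": 0}, {"tx": -0.01, "ty": -0.015, "tz": -0.04, "spin": 0}, {"tx": 0, "ty": -0.003, "tz": -0.04, "spin": 0}, {"tx": 0, "ty": 0, "tz": -0.035, "spin": 0}, {"tx": 0, "ty": 0, "tz": -0.02, "spin": 0}, {"tx": 0, "ty": 0, "tz": -0.005, "spin": 0}]'

```text
clock: 21.0
eef_pos: [648.8, -134.4, 93.7]
eef_rot: [0.704, -0.055, 0.706, 0.056]
ft_force: [0.9, -0.5, -0.6]
finger_gap: 15.0
```

Run:
```python
from h import *
q=cam('side'); s=bot.read_state(); print(s['eef_pos'],s['ft_force'],s['clock'])
w=cam('wrist'); print(pitch(w))
q2=cam('scene')
save(q,'d16.png'); save(q2,'c16.png')
a=cv2.resize(q['color'][145:225,295:375],(400,400),interpolation=cv2.INTER_CUBIC); b=cv2.resize(q2['color'][185:270,300:370],(329,400),interpolation=cv2.INTER_CUBIC)
save({'color':np.hstack([a,b])},'v16.png')
# gold pixels inside tube region
for n,p in(('side',q),('scene',q2)):
    h=cv2.cvtColor(p['color'],cv2.COLOR_RGB2HSV)
    uv=proj(p,[[676+dx,95+dy,z] for dx in(-25,25) for dy in(-25,25) for z in(14,84)]); l,t=uv.min(0).astype(int); r,b=uv.max(0).astype(int)
    print(n,l,t,r,b); 
    for y in range(t,b,3): print([tuple(map(int,p['color'][y,x])) for x in range(l+2,r-2,5)])
```

```text
[ 649.30636004 -134.26396247   94.64163583] [-0.05668336  0.17394524 -1.40654041] 21.05
(163.5, 114, np.float64(-94.15781810188186), np.float64(0.507951066678846), np.float64(0.0))
side 323 176 342 203
[(68, 97, 93), (111, 110, 101), (75, 75, 71)]
[(74, 102, 97), (87, 86, 79), (72, 72, 68)]
[(66, 97, 92), (106, 104, 95), (69, 70, 64)]
[(72, 101, 98), (228, 225, 202), (62, 61, 58)]
[(72, 101, 97), (112, 129, 121), (89, 87, 79)]
[(95, 113, 105), (67, 98, 94), (140, 152, 140)]
[(191, 181, 159), (161, 160, 144), (76, 109, 104)]
[(196, 171, 143), (173, 171, 154), (98, 104, 97)]
[(246, 170, 102), (42, 44, 42), (214, 211, 188)]
scene 325 217 350 249
[(173, 67, 0), (194, 77, 0), (238, 108, 0), (238, 108, 0), (238, 106, 0)]
[(194, 80, 0), (194, 80, 0), (194, 123, 85), (238, 105, 0), (254, 154, 0)]
[(192, 78, 0), (186, 115, 64), (146, 136, 128), (135, 134, 131), (201, 84, 0)]
[(253, 154, 0), (220, 167, 116), (211, 166, 120), (157, 138, 124), (170, 69, 0)]
[(175, 69, 0), (244, 125, 0), (240, 173, 99), (254, 175, 0), (161, 145, 131)]
[(185, 109, 59), (177, 71, 0), (179, 71, 0), (203, 87, 0), (189, 169, 151)]
[(195, 175, 152), (206, 137, 79), (177, 72, 0), (170, 69, 0), (197, 169, 143)]
[(189, 172, 155), (198, 177, 140), (177, 156, 128), (178, 162, 144), (254, 171, 0)]
[(204, 174, 145), (183, 164, 132), (200, 176, 137), (208, 169, 130), (255, 173, 0)]
[(255, 178, 0), (224, 175, 122), (166, 152, 129), (219, 168, 120), (255, 174, 0)]
[(255, 177, 0), (255, 177, 0), (246, 174, 91), (254, 175, 11), (252, 155, 0)]
```

Call:
servo_tool --targets '[{"tx": 0, "ty": 0, "tz": -0.01, "spin": 0}, {"tx": 0, "ty": 0, "tz": -0.008, "spin": 0}, {"tx": 0.0007, "ty": -0.0045, "tz": -0.0055, "spin": 0}, {"tx": 0.0007, "ty": -0.0045, "tz": -0.0055, "spin": 0}, {"tx": 0.0006, "ty": -0.004, "tz": -0.006, "spin": 0}, {"tx": 0.0006, "ty": -0.004, "tz": -0.006, "spin": 0}, {"tx": 0, "ty": 0, "tz": 0, "spin": 0}]'

```text
clock: 21.85
eef_pos: [652.4, -151.1, 53.9]
eef_rot: [0.705, -0.056, 0.705, 0.056]
ft_force: [0.7, 0.4, 2.7]
finger_gap: 14.6
```

Run:
```python
from h import *
w=cam('wrist'); s=bot.read_state(); print(s['eef_pos'],s['ft_force'],s['clock']); print(pitch(w))
```

```text
[ 652.4762761  -150.8311474    54.36206002] [1.06904673 0.01313872 1.20125174] 21.9
(158.5, 123, np.float64(-95.45952987777014), np.float64(0.2986967538467736), np.float64(0.0))
```

Flattening works; continue to level (back ~17, down ~36).

Call:
servo_tool --targets '[{"tx": 0.0005, "ty": -0.0035, "tz": -0.006, "spin": 0}, {"tx": 0.0005, "ty": -0.0035, "tz": -0.006, "spin": 0}, {"tx": 0.0004, "ty": -0.003, "tz": -0.0065, "spin": 0}, {"tx": 0.0004, "ty": -0.0025, "tz": -0.0065, "spin": 0}, {"tx": 0.0003, "ty": -0.002, "tz": -0.006, "spin": 0}, {"tx": 0, "ty": 0, "tz": 0, "spin": 0}]'

```text
clock: 22.5
eef_pos: [654.5, -165.2, 22.8]
eef_rot: [0.705, -0.056, 0.705, 0.056]
ft_force: [0.5, 0.4, 1.3]
finger_gap: 14.9
```

Run:
```python
from h import *
w=cam('wrist'); s=bot.read_state(); print(s['eef_pos'],s['ft_force'],s['clock']); print(pitch(w))
```

```text
[ 654.36574567 -165.05937287   22.95605869] [0.1062652  0.61662453 0.67307055] 22.55
(158.5, 135, np.float64(-96.99147013998645), np.float64(0.06841701423888628), np.float64(1.6155871338926322e-27))
```

Call:
servo_tool --targets '[{"tx": 0, "ty": -0.001, "tz": -0.0035, "spin": 0}, {"tx": 0, "ty": 0, "tz": 0, "spin": 0}]'

```text
clock: 22.75
eef_pos: [654.9, -166.3, 20.7]
eef_rot: [0.705, -0.056, 0.705, 0.056]
ft_force: [-1.3, -2.3, 8.5]
finger_gap: 14.8
```

Call:
servo_tool --targets '[{"tx": 0, "ty": 0, "tz": 0, "spin": 0}, {"tx": 0, "ty": 0, "tz": 0, "spin": 0}, {"tx": 0, "ty": 0, "tz": 0, "spin": 0}, {"tx": 0, "ty": 0, "tz": 0, "spin": 0}, {"tx": 0, "ty": 0, "tz": 0, "spin": 0}, {"tx": 0, "ty": 0, "tz": 0, "spin": 0}]' --fingers 0

```text
clock: 23.35
eef_pos: [654.5, -165.8, 20.1]
eef_rot: [0.705, -0.056, 0.705, 0.056]
ft_force: [0.3, -0.4, -0.6]
finger_gap: 85.8
```

Call:
servo_tool --targets '[{"tx": 0, "ty": 0, "tz": 0.015, "spin": 0}, {"tx": 0, "ty": 0, "tz": 0.04, "spin": 0}, {"tx": 0, "ty": 0, "tz": 0.045, "spin": 0}, {"tx": 0, "ty": 0, "tz": 0.045, "spin": 0}, {"tx": 0, "ty": 0, "tz": 0.045, "spin": 8}, {"tx": 0, "ty": 0, "tz": 0.045, "spin": 8}, {"tx": 0, "ty": 0, "tz": 0.03, "spin": 8}, {"tx": 0, "ty": 0, "tz": 0.01, "spin": 8}, {"tx": 0, "ty": 0, "tz": 0, "spin": 8}, {"tx": 0, "ty": 0, "tz": 0, "spin": 8}]'

```text
clock: 24.35
eef_pos: [654.4, -165.8, 297.2]
eef_rot: [0.621, -0.34, 0.62, 0.339]
ft_force: [0.5, -0.1, -0.5]
finger_gap: 85.3
```

Call:
servo_tool --targets '[{"tx": 0.001, "ty": 0.02, "tz": 0.005, "spin": 5.3}, {"tx": 0.003, "ty": 0.035, "tz": 0.005, "spin": 5.3}, {"tx": 0.003, "ty": 0.04, "tz": 0.005, "spin": 5.3}, {"tx": 0.003, "ty": 0.04, "tz": 0.005, "spin": 5.3}, {"tx": 0.003, "ty": 0.04, "tz": 0.005, "spin": 5.3}, {"tx": 0.003, "ty": 0.04, "tz": 0.005, "spin": 5.3}, {"tx": 0.003, "ty": 0.03, "tz": 0, "spin": 5.3}, {"tx": 0.003, "ty": 0.015, "tz": 0, "spin": 4.9}, {"tx": 0, "ty": 0.001, "tz": 0, "spin": 0}, {"tx": 0, "ty": 0, "tz": 0, "spin": 0}]'

```text
clock: 25.35
eef_pos: [676.4, 95.1, 326.0]
eef_rot: [-0.459, 0.538, -0.459, -0.537]
ft_force: [0.2, -0.9, -0.3]
finger_gap: 85.3
```

Run:
```python
from h import *
w=cam('wrist'); s=bot.read_state(); Z=Rt(s['eef_rot'])[:,2]; print(s['eef_pos'],np.degrees(np.arctan2(Z[1],Z[0])),s['clock'])
save(w,'w20.png'); q=cam('side'); save(q,'d20.png'); q2=cam('scene'); save(q2,'c20.png')
h=cv2.cvtColor(w['color'],cv2.COLOR_RGB2HSV); o=((h[...,0]<16)&(h[...,1]>150)&(h[...,2]>80)).astype(np.uint8)
c,_=cv2.findContours(o,0,2); c=max(c,key=cv2.contourArea); hull=cv2.approxPolyDP(cv2.convexHull(c),4,True)[:,0]
print([(k.tolist(),unproj(w,*map(float,k),159)[:2].round().tolist()) for k in hull])
a=cv2.resize(w['color'],(512,320)); b=cv2.resize(q['color'][145:225,295:375],(280,280),interpolation=cv2.INTER_CUBIC); c2=cv2.resize(q2['color'][185:270,300:370],(230,280),interpolation=cv2.INTER_CUBIC)
sc=cv2.resize(q['color'][200:300,250:400],(282,188)); 
can=np.zeros((600,800,3),np.uint8); can[:320,:512]=a; can[:280,516:796]=b; can[320:600,:230]=c2; can[330:518,240:522]=sc; save({'color':can},'v20.png')
```

```text
[676.41580393  94.52911406 325.87076627] 98.93004151269932 25.4
[([358, 120], [612.0, 118.0]), ([355, 232], [722.0, 136.0]), ([292, 233], [733.0, 72.0]), ([287, 121], [623.0, 53.0])]
```

View pics/v20.png

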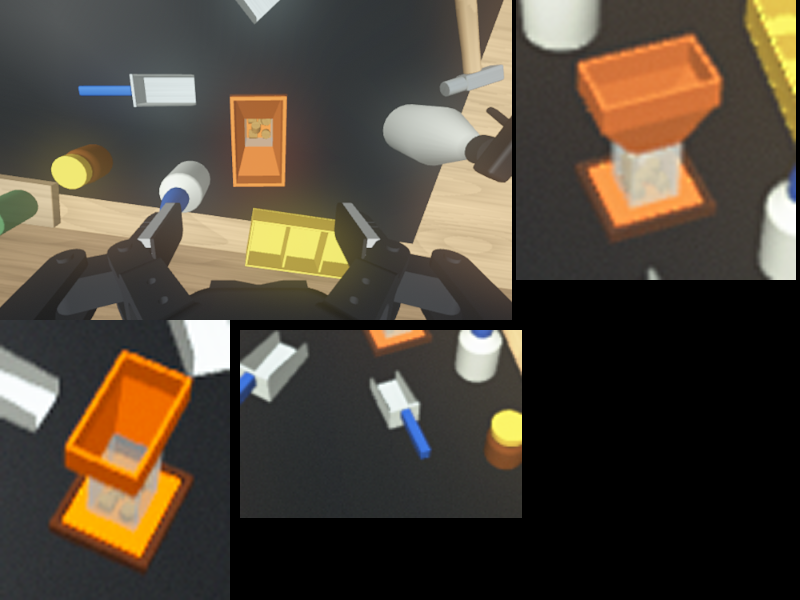

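Call:
servo_tool --targets '[{"tx": -0.003, "ty": 0, "tz": -0.02, "spin": 0.6}, {"tx": 0, "ty": 0, "tz": -0.045, "spin": 0}, {"tx": 0, "ty": 0, "tz": -0.045, "spin": 0}, {"tx": 0, "ty": 0, "tz": -0.04, "spin": 0}, {"tx": 0, "ty": 0, "tz": -0.03, "spin": 0}, {"tx": 0, "ty": 0, "tz": -0.02, "spin": 0}, {"tx": 0, "ty": 0, "tz": -0.008, "spin": 0}, {"tx": 0, "ty": 0, "tz": 0, "spin": 0}]'

```text
clock: 26.3
eef_pos: [673.3, 94.5, 116.6]
eef_rot: [0.456, -0.54, 0.457, 0.54]
ft_force: [0.0, 0.1, 0.5]
finger_gap: 85.7
```

Run:
```python
from h import *
w=cam('wrist'); s=bot.read_state(); print(s['eef_pos'],s['ft_force'],s['finger_gap'],s['clock']); save(w,'w21.png')
h=cv2.cvtColor(w['color'],cv2.COLOR_RGB2HSV); o=((h[...,0]<16)&(h[...,1]>150)&(h[...,2]>80)).astype(np.uint8)
c,_=cv2.findContours(o,0,2); c=max(c,key=cv2.contourArea); hull=cv2.approxPolyDP(cv2.convexHull(c),5,True)[:,0]
print([(k.tolist(),unproj(w,*map(float,k),159)[:2].round().tolist()) for k in hull])
g=((h[...,0]>15)&(h[...,0]<28)&(h[...,1]>60)&(h[...,1]<190)&(h[...,2]>110)); v,u=np.nonzero(g); print(len(u), u.min(),u.max(),v.min(),v.max())
```

```text
[673.82267366  94.71000887 117.9680052 ] [ 0.68958795 -0.05778139  0.54352693] 85.19088987155824 26.35
[([232, 172], [626.0, 58.0]), ([415, 173], [617.0, 114.0]), ([409, 368], [690.0, 130.0]), ([236, 368], [701.0, 66.0])]
10324 0 532 144 399
```

Call:
servo_tool --targets '[{"tx": 0, "ty": 0, "tz": 0, "spin": 0}, {"tx": 0, "ty": 0, "tz": 0, "spin": 0}, {"tx": 0, "ty": 0, "tz": 0, "spin": 0}, {"tx": 0, "ty": 0, "tz": 0, "spin": 0}, {"tx": 0, "ty": 0, "tz": 0, "spin": 0}, {"tx": 0, "ty": 0, "tz": 0, "spin": 0}]' --fingers 1

```text
clock: 26.95
eef_pos: [674.4, 95.0, 119.2]
eef_rot: [-0.457, 0.541, -0.456, -0.539]
ft_force: [0.6, -2.3, 5.8]
finger_gap: 65.3
```

Call:
servo_tool --targets '[{"tx": 0, "ty": 0, "tz": 0.003, "spin": 0}, {"tx": 0, "ty": 0, "tz": 0.005, "spin": 0}, {"tx": 0, "ty": 0, "tz": 0.01, "spin": 0}, {"tx": 0, "ty": 0, "tz": 0.015, "spin": 0}, {"tx": 0, "ty": 0, "tz": 0.01, "spin": 0}, {"tx": 0, "ty": 0, "tz": 0, "spin": 0}]'

```text
clock: 27.55
eef_pos: [674.3, 95.3, 162.8]
eef_rot: [-0.457, 0.541, -0.455, -0.54]
ft_force: [0.2, -0.2, -3.8]
finger_gap: 65.5
```

Run:
```python
from h import *
w=cam('wrist'); s=bot.read_state(); print(s['eef_pos'],s['eef_rot'],s['ft_force'],s['moment'],s['finger_gap'],s['clock']); save(w,'w22.png')
for n in('side','scene'):
    p=cam(n); save(p,n+'22.png'); print(n,[(round(d['conf'],2),d['rect']) for d in bot.silhouettes('jar',p)],[(round(d['conf'],2),d['rect']) for d in bot.silhouettes('slug0_center',p)])
```

```text
[673.98579542  95.19781844 161.52132607] [-0.45660958  0.54077075 -0.45565603 -0.5398632 ] [-0.59743419 -0.46752787 -3.38778052] [ 0.0581888  -0.04297143  0.03018581] 64.91436523449198 27.6
side [(0.6, [311.3, 145.4, 38.9, 57.8])] []
scene [(0.95, [323.2, 200.2, 32.3, 47.6])] [(0.22, [406.4, 233.7, 45.4, 57.2])]
```

Call:
servo_tool --targets '[{"tx": 0, "ty": 0, "tz": 0.01, "spin": 0}, {"tx": 0, "ty": 0, "tz": 0.016, "spin": 0}, {"tx": 0, "ty": 0, "tz": 0.02, "spin": 0}, {"tx": 0, "ty": 0, "tz": 0.02, "spin": 0}, {"tx": 0, "ty": 0, "tz": 0.016, "spin": 0}, {"tx": 0, "ty": 0, "tz": 0.01, "spin": 0}, {"tx": 0, "ty": 0, "tz": 0.003, "spin": 0}, {"tx": 0, "ty": 0, "tz": 0, "spin": 0}, {"tx": 0, "ty": 0, "tz": 0, "spin": 0}, {"tx": 0, "ty": 0, "tz": 0, "spin": 0}]'

```text
clock: 28.9
eef_pos: [673.4, 95.1, 254.2]
eef_rot: [0.456, -0.54, 0.456, 0.541]
ft_force: [-0.9, 1.0, -3.4]
finger_gap: 65.5
```

Run:
```python
from h import *
s=bot.read_state(); print(s['eef_pos'],s['eef_rot'],s['ft_force'],s['moment'],s['finger_gap'],s['clock'])
from scipy.optimize import least_squares
dz=s['eef_pos'][2]-118.5+6
P={n:cam(n) for n in('side','scene','wrist')}
for n,p in P.items(): save(p,n+'23.png')
# orange mask vs. projected jar hull at several pitches (about jaw axis): IoU
def pts(pt,c):
    b=[]
    for z,hx,hy in((0,45,40),(8,45,40),(78,25,25),(123,56,33),(153,56,33)):
        b+=[[sx*hx,sy*hy,z] for sx in(-1,1) for sy in(-1,1)]
    b=np.array(b,float)-[0,0,138]
    return b@R.from_euler('zy',[np.radians(9.5),0]).as_matrix().T if pt==0 else (R.from_euler('z',9.5,degrees=True)*R.from_euler('y',pt)).apply(b), c
for n in('side','scene'):
    p=P[n]; d=bot.silhouettes('jar',p)
    if not d: print(n,'no jar'); continue
    m=d[0]['pixels']; h=cv2.cvtColor(p['color'],cv2.COLOR_RGB2HSV)
    best=[]
    for pt in np.arange(-.12,.121,.02):
        for ddx in(-3,0,3):
          for ddz in(-4,0,4):
            q,_=pts(pt,None); q=q+np.array([675+ddx,95,138+dz+ddz]); k=np.zeros((400,640),np.uint8)
            for i in range(0,16,4): cv2.fillConvexPoly(k,cv2.convexHull(proj(p,q[i:i+8]).round().astype(np.int32)),1)
            k=k>0; best.append(((k&m).sum()/(k|m).sum(),round(float(pt),2),ddx,ddz))
    print(n,d[0]['conf'],sorted(best)[::-1][:4])
for n in('side','scene'):
    p=P[n]; h=cv2.cvtColor(p['color'],cv2.COLOR_RGB2HSV)
```

```text
[673.38463946  95.13656742 254.16358704] [ 0.45578902 -0.53997992  0.45648004  0.54065149] [-0.94925469  0.99763536 -3.42365802] [ 0.01762737 -0.0029909  -0.00695037] 65.45955096317003 28.9
side 0.57 [(np.float64(0.7798072044647387), 0.02, -3, 0), (np.float64(0.771689497716895), -0.02, -3, -4), (np.float64(0.7712846347607053), 0.02, -3, -4), (np.float64(0.7669322709163346), 0.0, -3, 0)]
scene 0.64 [(np.float64(0.6991991991991992), 0.06, 3, -4), (np.float64(0.6974538192710934), 0.04, 3, -4), (np.float64(0.6965620328849028), 0.02, 0, -4), (np.float64(0.6886138613861386), 0.04, 3, 0)]
```

Run:
```python
from h import *
for n in('w20','wrist23','side23','scene23'):
    h=cv2.cvtColor(cv2.imread(f'pics/{n}.png'),cv2.COLOR_BGR2HSV)
    g=((h[...,0]>13)&(h[...,0]<28)&(h[...,1]>75)&(h[...,1]<190)&(h[...,2]>110)).astype(np.uint8)
    print(n,[tuple(map(int,x)) for x in cv2.connectedComponentsWithStats(g)[2][1:] if x[4]>12])
f=[bot.read_state()['ft_force'][2]]
for i in range(6): cam('wrist'); f.append(bot.read_state()['ft_force'][2])
print('fz',np.round(f,2),np.mean(f))
p=cam('side'); uv=proj(p,[[675,95,z] for z in(141,149,165,181,219,264,294)]); print(uv.round())
for y in range(int(uv[4,1])-1,int(uv[0,1])+2): print(y,[tuple(map(int,p['color'][y,x])) for x in range(int(uv[0,0])-9,int(uv[0,0])+10,3)])
```

```text
w20 [(569, 0, 71, 92, 1607), (287, 120, 72, 114, 1621), (601, 133, 39, 39, 108), (305, 148, 34, 26, 849), (340, 148, 2, 24, 25), (76, 181, 49, 56, 933), (298, 181, 52, 39, 1570), (584, 199, 56, 30, 94), (0, 218, 175, 166, 7725), (210, 259, 227, 110, 10799), (520, 284, 4, 10, 13), (527, 285, 13, 4, 29), (590, 284, 10, 3, 13), (590, 288, 12, 3, 14), (629, 289, 10, 4, 18), (559, 290, 76, 23, 303), (420, 298, 14, 28, 28), (516, 298, 8, 7, 16), (634, 298, 6, 5, 14), (272, 303, 10, 3, 15), (500, 302, 140, 75, 408), (548, 303, 14, 6, 35), (607, 313, 11, 4, 17), (114, 379, 39, 21, 564), (494, 379, 39, 21, 565)]
wrist23 [(619, 0, 21, 97, 1380), (271, 142, 105, 5, 445), (220, 156, 208, 197, 6660), (0, 193, 125, 207, 7327), (286, 197, 75, 42, 1964), (358, 221, 2, 19, 28), (269, 265, 108, 90, 7717), (100, 273, 13, 2, 13), (38, 296, 11, 4, 19), (549, 317, 91, 80, 123), (558, 317, 12, 3, 21), (597, 324, 43, 9, 136), (579, 338, 16, 6, 30), (596, 348, 44, 9, 93), (109, 360, 11, 16, 61), (143, 362, 50, 38, 1243), (454, 362, 50, 38, 1134), (527, 363, 10, 12, 20)]
side23 [(196, 0, 145, 29, 1929), (319,
[... 2622 characters left out ...]
217, 207, 178), (204, 196, 170), (212, 200, 174), (212, 202, 176), (227, 206, 178)]
166 [(223, 174, 133), (183, 175, 147), (213, 204, 175), (204, 191, 167), (217, 205, 177), (214, 203, 174), (230, 205, 175)]
167 [(235, 174, 127), (186, 178, 148), (220, 210, 179), (226, 198, 165), (215, 205, 175), (205, 195, 169), (229, 206, 174)]
168 [(248, 166, 98), (188, 173, 144), (219, 208, 179), (231, 204, 167), (214, 198, 170), (207, 196, 169), (229, 205, 175)]
169 [(254, 161, 81), (197, 173, 142), (206, 198, 174), (229, 202, 166), (225, 202, 169), (222, 201, 170), (229, 205, 173)]
170 [(253, 159, 74), (208, 177, 142), (204, 196, 173), (229, 204, 168), (231, 204, 167), (232, 207, 171), (238, 199, 159)]
```

Run:
```python
from h import *
print(bot.finish_job()); print(bot.read_state()['clock'])
```

```text
the job is handed in; nothing more can be done
None
the job is handed in; nothing more can be done
```

The job is handed in at about 29 s of the 72 s. The empty scoop lies flat and released on the bench. The arm is holding the jar still, with its foot about 14 cm up.

**How the scoop was tipped:** The arm cannot tilt its tool. I gripped the scoop by the handle and pushed its lip against the fixed stand's edge to pitch it about 0.5 rad in the grip. Short backward jerks over the funnel then shed the slugs. Pressing the lip on the bench levelled the scoop before release. The empty scoop ended a short way from where it started.

**One slip along the way:** At about 0.63 rad the slugs slid forward early, against the stand's edge. I eased the tilt back before lifting and none were lost.

**Last checks:**
- **Scoop:** the pan was empty in the wrist picture, and the scoop appeared flat on the bench after release.
- **Slugs:** I did not count all six one by one. The lifted jar weighed about 3.7 N, against 3.75 N expected for the jar plus six slugs. Brass shows in the lower part of the tube, and I saw none elsewhere in the funnel or on the bench.
- **Level:** the side camera puts the jar within 0.02 rad. The scene camera's fit was looser, at 0.02 to 0.06 rad, so the two do not quite agree.
- **Forces:** the highest wrist force I read was about 50 N, against the 120 N limit. It came while pushing the scoop against the stand.
- **Jar rim:** the scoop rested lightly on it once, at about 4 N, before I raised it.
- **Other items:** I saw no sign that anything else on the bench was touched, but I did not re-measure each one.

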